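Set the flat lap's speed sleeve to 7 and start it

TASK

Turn the black clicking sleeve of the speed regulator until its pointer clicks into place at 7 on the scale (the second tick past the long 5 tick). Only when it stands at 7, twist the wing knob of the start switch clockwise to its stop and let it spring back by itself. Leave the tray, bottle, cut stone and brush where they are.

Things in the scene. Friction and masses are not known exactly. Their poses are not given: they have to be found in the camera images.
- regulator: Speed regulator, fixed: grey housing 160 x 160 mm, 57 mm high, white round scale plate on it (148 mm across, top z = 60 mm). Origin: centre of its underside, on the sleeve's axis; z up. Place and yaw vary; it may be left or right of the switch. Ten black ticks for values 0 to 9, growing clockwise seen from above: value k at azimuth 1.8 - 0.4 k rad (counterclockwise from the body's +x)
- sleeve (a joint): Turn of the black ribbed sleeve (94 mm across, z = 61 to 86 mm), rad: 0.4 x the value shown, growing clockwise from above; 2.8 at value 7; range -0.06 to 3.66. Starts at value 0 to 5, sometimes between clicks. A spring click holds it at each value: past half way it snaps to the next; about 0.15 N m (5 N at the pin) pushes it out. Pointer: short white line at its rim beside the pin
- pin_top (a point): Top centre of the upright steel pin on the sleeve: 12 mm across, z = 86 to 122 mm, 35 mm from the sleeve's axis. Pushing it sideways round the axis turns the sleeve. Pin and pointer lie at azimuth 1.8 - joint value in the regulator's frame
- tick_seven (a point): Middle of the tick for value 7 on the scale plate, 57 mm from the sleeve's axis. Ticks 0 and 5 are long (21 mm), the others short (11 mm); a black dot lies just before tick 0, on the side away from 1
- switch_box: Start switch, fixed to the bench: grey box 90 x 90 mm, 57 mm high, with a round aluminium plate (top at z = 60 mm). Origin: centre of its underside, under the knob's axis; z up. Its place and yaw vary. Beyond both controls, from about x = 0.73 m on, stands the fixed flat lap they drive (up to 215 mm high); it is not handled
- start_knob (a joint): Turn of the black wing knob on the start switch, rad: 0 at rest, grows clockwise from above to the hard stop at 0.9. A spring (0.04 N m at rest, 0.14 N m at the stop) drives it back to 0 when let go
- knob_grip (a point): Point on the knob's upright axis at half the height of its wing, z = 87 mm. The wing is a bar 46 mm long, 13 mm thick, from z = 69 to 99 mm, over a disc 48 mm across; at rest it lies along the switch box's x axis, and it turns with the knob
- tray: Loose white open tray 170 x 200 x 60 mm, origin centre of its underside; leave alone
- bottle: Loose white bottle, 60 mm across, 170 mm tall, origin centre of its underside; leave alone
- cabochon: Loose domed cut stone, 44 mm across, 15 mm high, origin centre of its underside; leave alone
- brush: Loose hand brush 200 mm long, 20 mm thick, lying along its x axis, origin at its middle on the bench; leave alone
Not all that is in view belongs to the job. What is shaped like the regulator but orange is not meant.

How it is judged:
On the way, in this order (a step that is already met when the one before it is completed fails the run):
1. the sleeve is clicked in at value 7 (joint 2.8 +- 0.08 rad) for 0.3 s (value of joint sleeve between 2.72 and 2.88 rad), for 0.3 s.
2. with the sleeve at 7, the start knob is turned to its stop (past 0.82 of 0.9 rad) (all of step 1 and value of joint start_knob above 0.82 rad), for 0.1 s.
At the end, for the whole second after the job is handed in: The sleeve stands at value 7 (joint 2.8 within 0.08 rad), the start knob is let go and back at rest (within 0.06 rad of 0), and tray, bottle, cut stone and brush lie within 30 mm of where they started (all of step 1 and value of joint start_knob below 0.06 rad and not (value of joint start_knob below -0.06 rad) and distance of each of tray, bottle, cabochon, brush from where it was at the start of the episode below 0.03 m); the robot touches nothing.
It fails at once if the start knob is twisted past 0.4 rad while the sleeve is not at 7 (joint outside 2.8 +- 0.15 rad) (value of joint start_knob above 0.4 rad and (value of joint sleeve below 2.65 rad or value of joint sleeve above 2.95 rad)).
It fails at once if the white tray is moved more than 30 mm (distance of tray from where it was at the start of the episode above 0.03 m).
It fails at once if the bottle is moved more than 30 mm (distance of bottle from where it was at the start of the episode above 0.03 m).
It fails at once if the cut stone is moved more than 30 mm (distance of cabochon from where it was at the start of the episode above 0.03 m).
It fails at once if the brush is moved more than 30 mm (distance of brush from where it was at the start of the episode above 0.03 m).
It also fails if it takes over 64 s, if anything falls off the work surface, if the arm or the gripper's body presses on something with over 40 N, if the wrist force passes 120 N, or if a joint passes its speed limit or range.

ROBOT

A 6-joint arm with a two-finger parallel gripper is mounted at the origin on the work surface. World frame = base frame: x ahead of the robot, y to its left, z up, the work surface at z = 0. Lengths are in m, angles in rad, forces in N, time in s.
With the tool pointing down it reaches from about 0.375 to 0.825 m from the base axis. Payload 5.5 kg.
Tool frame: the origin (TCP) lies at the very end of the fingers, on their centre line; the grasp point (between the pads) lies env.pinch_z behind it (env.pinch_z is the distance from the TCP to the grasp point, in m); z points along the fingers, y is the line along which they close (so a half turn about z gives the same grasp; the last joint's range is limited). The gripper opens to 85 mm and grips with 20 to 120 N. Pads are 22 mm wide; open, the fingers measure 114 mm over their backs; the gripper's body (76 mm by 85 mm) begins 54 mm behind the grasp point. The pads swing forward as they close: fully open they stand 13 mm farther back than shut.
Start: joints at [1.149, 0.314, -0.047, 1.21, 0, 1.571], TCP at [0.246, 0.547, 0.231] pointing down, gripper open.
Joint ranges: [-2.67, 2.67], [-0.69, 1.73], [-1.03, 1.25], [-2.08, 2.16], [-1.42, 1.45], [-3.14, 3.14]. Speed limits (rad/s): [2.39, 2.39, 3.01, 3.14, 3.14, 3.14].

INTERFACE

Orientations are given as a 3x3 rotation matrix whose columns are the frame's x, y, z axes.
In Python, from cell import env gives the robot as it stands.
- The arm moves only by the tool apply_moves, never from a script. Its argument "increments" is a list of rows, each an object of numbers: "dx", "dy", "dz": the shift along the tool's x, y, z each as a share of 15 cm, from -1 to 1; "rx", "ry", "rz": the turn, a rotation vector about the tool's x, y, z each as a share of 2 rad, from -1 to 1; "grip": the opening, from 0 (shut) to 1 (fully open). A call has 1 to 8 rows; each row is the pose to reach, as a shift and turn from the pose commanded when the call began, along the tool's axes at that moment; what a row does not reach only later rows make up. A row lasts 1/10 s, in which the tool goes at most 50 mm and 8.59 degrees, less where a joint would pass 70% of its speed; a pose out of reach is approached as far as the arm can. A call with a number of a shift or a turn outside -1 to 1 is refused whole. A call with a gripper value outside its range is refused whole. The fingers move at their own pace and stop on an object; "squeeze" is the grip in N (left out, the last holds). Time passes only in rows, so rows that repeat a pose let the fingers close. It gives the time, the measured TCP pose, the force, the opening and the grip force at its end, in the units of the state.
- env.read_state(): the state, without advancing time (a new reading comes with each control period).
- env.read_camera(name): name is "scene" or "side" or "wrist"; returns a dict with "img" (480x640x3 uint8, red, green, blue), "K" (3x3 intrinsics, pixels), "R" (3x3) and "t" (3): a world point X has camera coordinates R X + t; the wrist camera has in their place "hand_eye" (4x4, takes a point from camera to tool coordinates, whose origin is the TCP and whose axes are the flange's). Camera axes: x right, y down, z forward; pixel columns grow to the right and rows downward; lengths in m; the calibration is good to about 2 mm. A picture is of the moment at which its call begins: read the wrist's pose just before it. There is no depth.
- env.hand_in(): hands the job in; it is judged then, once.
Trained networks look in the newest picture that a camera, given by its name, has taken for a name from the list of things; names that differ only in an ending like _2 or _b are one class to them, and where a whole thing is asked for, a point or a joint stands for the part that bears it (a point fixed in the world has none). Each returns a list of dicts, best first, with "score" (0 to 1); they miss things now and then, are a little off and sometimes report something else, mostly with a low value. They report only what shows in the picture. A call takes as long as a camera call. They do not tell look-alikes from the thing itself.
- env.boxes_of(camera, query): "extent" ([left, top, width, height] in pixels, round what is visible of it).
- env.cut_out(camera, query): "pixels" (480x640 bool, what is visible of it) and "extent" ([left, top, width, height] in pixels, round what is visible of it).
The state is a dict: "clock": time; "joint_positions": joint angles; "joint_velocities": joint speeds; "joint_efforts": joint torques, N m; "position": TCP position; "eef_rot": TCP orientation; "ft_force": force on the tool from outside, world axes, zero at the start; "torque": the same for the moment, N m; "grip_width": opening from 0.0 (shut) to 1.0 (fully open); "grasp_force": force on a finger pad.
Only numpy, scipy, OpenCV 4.12 (cv2) and the standard library are available. Lean on these libraries where they do the work, as an engineer would, in place of code of your own. Each camera call takes 0.05 s, during which the arm holds its last target. There are 200 camera calls.

## Working session

There is one attempt and no reset: what is moved stays moved. The work goes in short steps, Python scripts to look and compute and a tool call to move; the robot and the scene stay as the last step left them, time stands still between calls to the robot, and variables do not carry over. Pictures are saved under pics/ and viewed, at most 10 in all, crops included, and the job is handed in when it is done.

Besides the shell and the picture viewer there is one more tool, called after "Request:" as name([rows], argument=value, ...), one row to a line, values as JSON. apply_moves: Moves the arm, as the interface text tells. Shift numbers are shares of 15 cm and turn numbers shares of 2 rad, none past 1 either way. Its arguments: {"type":"object","properties":{"increments":{"type":"array"},"squeeze":{"type":"number"}},"required":["increments"]}

```bash
mkdir -p pics; ls
cat > h.py <<'E'
import numpy as np, cv2
from cell import env
def shot(n,f):
    c=env.read_camera(n); cv2.imwrite('pics/'+f,c['img'][:,:,::-1]); return c
E
python3 - <<'E'
from h import *
s=env.read_state();print(s['clock'],s['position'],s['eef_rot'],env.pinch_z)
for n in('scene','side'):
    c=shot(n,n+'1.png');C=-c['R'].T@c['t'];print(n,C,c['K'][0,0],c['R'][2])
    for q in('regulator','switch_box','start_knob','sleeve','pin_top','tray','bottle','cabochon','brush'):
        print(q,[(np.round(b['extent']).astype(int).tolist(),round(b['score'],2)) for b in env.boxes_of(n,q)[:3]])
E
```

```text
pics
0.0 [0.24541058 0.54686951 0.23041221] [[-9.12350831e-01  4.09408659e-01 -7.14500228e-04]
 [ 4.09409282e-01  9.12349428e-01 -1.60026093e-03]
 [-3.28680755e-06 -1.75252242e-03 -9.99998464e-01]] 0.0187
scene [ 1.51227381 -0.11457396  0.76256618] 478.64470306569564 [-0.84530819  0.06361722 -0.530478  ]
regulator [([212, 244, 77, 63], 0.88), ([304, 211, 67, 56], 0.81)]
switch_box [([375, 264, 48, 50], 0.89)]
start_knob [([388, 263, 20, 20], 0.68)]
sleeve [([229, 243, 39, 31], 0.88), ([321, 211, 33, 34], 0.55)]
pin_top [([231, 241, 37, 35], 0.67), ([316, 214, 37, 28], 0.57)]
tray [([68, 257, 105, 69], 0.81)]
bottle [([512, 242, 35, 68], 0.83), ([210, 242, 78, 68], 0.58)]
cabochon [([476, 244, 12, 10], 0.54)]
brush [([187, 232, 71, 17], 0.67)]
side [0.18854949 1.06311797 0.87824993] 438.2792315556706 [ 0.17968366 -0.79945457 -0.57322436]
regulator [([322, 249, 16, 46], 0.98)]
switch_box [([250, 266, 34, 40], 0.56)]
start_knob [([256, 268, 16, 15], 0.8)]
sleeve [([310, 205, 15, 23], 0.68), ([335, 255, 3, 11], 0.39)]
pin_top [([336, 255, 2, 11], 0.56)]
tray [([303, 168, 40, 36], 0.78)]
bottle [([191, 325, 32, 62], 0.97)]
cabochon [([303, 386, 19, 14], 0.71)]
brush [([303, 383, 19, 16], 0.21)]
```

Run:
```python
import cv2
a=cv2.imread('pics/scene1.png');cv2.imwrite('pics/sc.png',cv2.resize(a[190:340,60:560],(800,240),interpolation=cv2.INTER_CUBIC))
b=cv2.imread('pics/side1.png')
import numpy as np
cv2.imwrite('pics/mix.png',np.vstack([cv2.resize(a[200:320,200:440],(720,360),interpolation=cv2.INTER_CUBIC)]))
```

```text
(no output)
```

View pics/scene1.png

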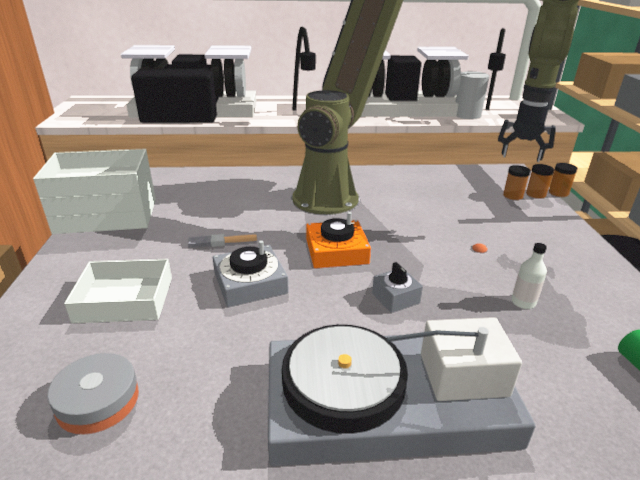

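View pics/side1.png

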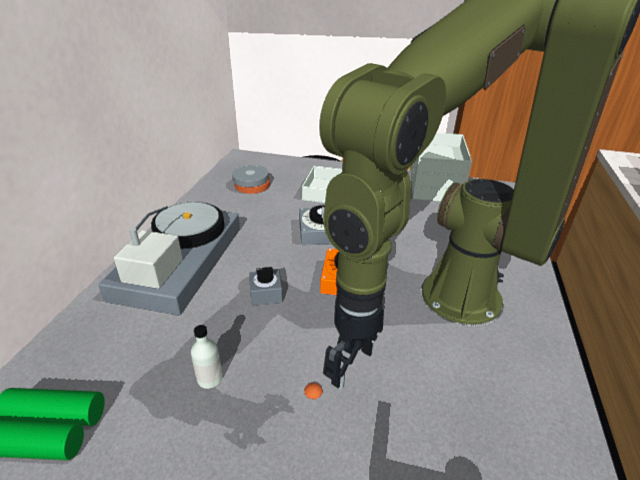

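View pics/mix.png

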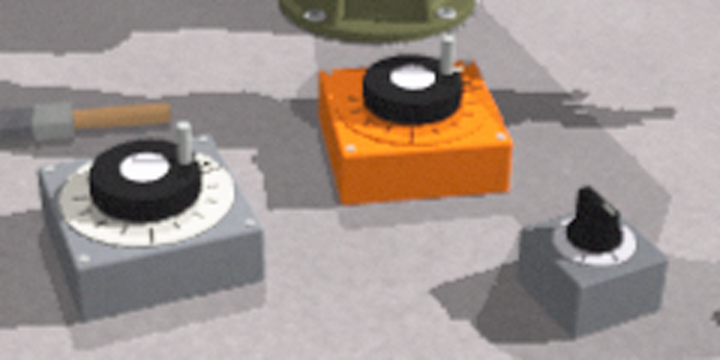

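The regulator-shaped things are the grey one at (250,275), with its white scale plate, and the orange one at (338,240). The grey one fits the description and the orange one is the decoy. The start switch is at (398,288), and the 3x crop confirms all three.

```bash
cat >> h.py <<'E'
def ray(c,uv,z):
    d=c['R'].T@np.linalg.inv(c['K'])@np.array([*uv,1.]);C=-c['R'].T@c['t'];return (C+d*(z-C[2])/d[2])
def wristcam():
    s=env.read_state();c=env.read_camera('wrist');H=c['hand_eye'];T=np.eye(4);T[:3,:3]=s['eef_rot'];T[:3,3]=s['position']
    M=np.linalg.inv(T@H);c['R']=M[:3,:3];c['t']=M[:3,3];return c,s
E
python3 - <<'E'
from h import *
c=env.read_camera('scene')
for n,uv,z in(('axis',(248.5,256),.086),('pin',(261.3,241.7),.122),('tick5',(250.3,278.7),.06),('dot',(269,255),.06),('knob',(398.5,270),.087),('plate',(249,265.5),.06),('cab',(480,248),.007),('bot',(528,300),0.0)): print(n,ray(c,uv,z).round(3))
for i,uv in enumerate([(214,256),(284,290),(229,305),(227,303)]):print(ray(c,uv,.057).round(3))
w=env.read_camera('wrist');print(w['hand_eye'].round(3),w['K'][0,0])
c=env.read_camera('side')
print(ray(c,(264,272),.09))
E
```

```text
axis [ 0.488 -0.227  0.086]
pin [ 0.479 -0.193  0.122]
tick5 [ 0.551 -0.22   0.06 ]
dot [ 0.446 -0.178  0.06 ]
knob [0.567 0.143 0.087]
plate [ 0.493 -0.227  0.06 ]
cab [0.353 0.438 0.007]
bot [0.59  0.482 0.   ]
[ 0.441 -0.323  0.057]
[ 0.596 -0.138  0.057]
[ 0.646 -0.263  0.057]
[ 0.639 -0.268  0.057]
[[-0.001 -0.955 -0.296  0.075]
 [ 1.    -0.001  0.     0.001]
 [-0.001 -0.296  0.955 -0.142]
 [ 0.     0.     0.     1.   ]] 397.0611307391112
[0.56640392 0.14834153 0.09      ]
```

Request:
apply_moves([
  {"dx": -0.3,"dy": -0.23,"dz": -0.07},
  {"dx": -0.6,"dy": -0.46,"dz": -0.13},
  {"dx": -0.8,"dy": -0.62,"dz": -0.13},
  {"dx": -1,"dy": -0.77,"dz": -0.13},
  {"dx": -1,"dy": -0.77,"dz": -0.13},
])

```text
$.increments[0]: bad value
```

```bash
cat >> h.py <<'E'
def plan(p,yaz):
    s=env.read_state();R=s['eef_rot'];d=R.T@(np.array(p)-s['position'])/.15
    a=np.arctan2(R[1,1],R[0,1]);da=yaz-a
    print(s['clock'],'pos',np.round(s['position'],4),'yaz',round(a,3),'q',np.round(s['joint_positions'],2),'F',np.round(s['ft_force'],1))
    print('d',d.round(3),'rz(pos=cw)',round(-da/2,3), 'alt',round(-(da+2*np.pi)/2,3),round(-(da-2*np.pi)/2,3), 'tilt',np.round(R[2],4))
E
python3 -c "
from h import *
plan([.47,-.19,.26],1.0)"
```

```text
1.15 pos [0.2456 0.5474 0.2313] yaz 1.149 q [ 1.15  0.31 -0.05  1.21 -0.    1.57] F [-0.   1.1  0.2]
d [-3.377 -3.873 -0.191] rz(pos=cw) 0.074 alt -3.067 3.216 tilt [-0. -0. -1.]
```

Request:
apply_moves([
  {"dx": -0.3,"dy": -0.23,"dz": -0.07,"rx": 0,"ry": 0,"rz": 0,"grip": 1},
  {"dx": -0.6,"dy": -0.46,"dz": -0.13,"rx": 0,"ry": 0,"rz": 0,"grip": 1},
  {"dx": -0.8,"dy": -0.62,"dz": -0.13,"rx": 0,"ry": 0,"rz": 0,"grip": 1},
  {"dx": -1,"dy": -0.77,"dz": -0.13,"rx": 0,"ry": 0,"rz": 0,"grip": 1},
  {"dx": -1,"dy": -0.77,"dz": -0.13,"rx": 0,"ry": 0,"rz": 0,"grip": 1},
])

```text
clock: 1.65
position: [0.337, 0.3768, 0.2513]
eef_rot: [[-0.91, 0.414, 0.001], [0.414, 0.91, -0.001], [-0.001, -0.001, -1.0]]
ft_force: [-0.8, 1.3, -0.0]
grip_width: 1.003
grasp_force: 0.0
```

```bash
python3 -c "
from h import *
plan([.47,.15,.26],1.8)"
```

```text
1.65 pos [0.337  0.3768 0.2513] yaz 1.144 q [ 0.84  0.13 -0.24  1.21 -0.    1.27] F [-0.8  1.3 -0. ]
d [-1.434 -1.009 -0.055] rz(pos=cw) -0.328 alt -3.47 2.814 tilt [-1.5e-03 -5.0e-04 -1.0e+00]
```

Request:
apply_moves([
  {"dx": -0.25,"dy": -0.22,"dz": 0,"rx": 0,"ry": 0,"rz": -0.07,"grip": 1},
  {"dx": -0.5,"dy": -0.45,"dz": 0,"rx": 0,"ry": 0,"rz": -0.14,"grip": 1},
  {"dx": -0.75,"dy": -0.7,"dz": 0,"rx": 0,"ry": 0,"rz": -0.21,"grip": 1},
  {"dx": -1,"dy": -0.95,"dz": 0,"rx": 0,"ry": 0,"rz": -0.28,"grip": 1},
  {"dx": -1,"dy": -0.95,"dz": 0,"rx": 0,"ry": 0,"rz": -0.35,"grip": 1},
  {"dx": -1,"dy": -0.95,"dz": 0,"rx": 0,"ry": 0,"rz": -0.42,"grip": 1},
  {"dx": -1,"dy": -0.95,"dz": 0,"rx": 0,"ry": 0,"rz": -0.49,"grip": 1},
  {"dx": -1,"dy": -0.95,"dz": 0,"rx": 0,"ry": 0,"rz": -0.56,"grip": 1},
])

```text
clock: 2.45
position: [0.4139, 0.1893, 0.2509]
eef_rot: [[-0.762, -0.647, 0.0], [-0.647, 0.762, 0.0], [-0.0, 0.0, -1.0]]
ft_force: [-1.3, 0.2, 1.0]
grip_width: 0.997
grasp_force: 0.0
```

```bash
python3 -c "
from h import *
plan([.48,-.08,.26],3.3)"
```

```text
2.45 pos [0.4139 0.1893 0.2509] yaz 2.275 q [ 0.43  0.03 -0.34  1.2   0.   -0.28] F [-1.3  0.2  1. ]
d [ 0.826 -1.654 -0.061] rz(pos=cw) -0.513 alt -3.654 2.629 tilt [-4.e-04  2.e-04 -1.e+00]
```

Request:
apply_moves([
  {"dx": 0.12,"dy": -0.25,"dz": 0,"rx": 0,"ry": 0,"rz": -0.07,"grip": 1},
  {"dx": 0.25,"dy": -0.5,"dz": 0,"rx": 0,"ry": 0,"rz": -0.14,"grip": 1},
  {"dx": 0.38,"dy": -0.75,"dz": 0,"rx": 0,"ry": 0,"rz": -0.21,"grip": 1},
  {"dx": 0.5,"dy": -1,"dz": 0,"rx": 0,"ry": 0,"rz": -0.28,"grip": 1},
  {"dx": 0.5,"dy": -1,"dz": 0,"rx": 0,"ry": 0,"rz": -0.35,"grip": 1},
  {"dx": 0.5,"dy": -1,"dz": 0,"rx": 0,"ry": 0,"rz": -0.42,"grip": 1},
  {"dx": 0.5,"dy": -1,"dz": 0,"rx": 0,"ry": 0,"rz": -0.45,"grip": 1},
])

```text
clock: 3.15
position: [0.453, 0.0259, 0.2508]
eef_rot: [[0.031, -1.0, 0.0], [-1.0, -0.031, 0.0], [-0.0, -0.0, -1.0]]
ft_force: [-0.1, 0.3, 0.2]
grip_width: 1.001
grasp_force: 0.0
```

```bash
python3 -c "
from h import *
plan([.48,-.14,.26],3.17)"
```

```text
3.15 pos [0.453  0.0259 0.2508] yaz -3.11 q [ 0.06  0.03 -0.34  1.2   0.   -1.55] F [-0.1  0.3  0.2]
d [ 1.111 -0.145 -0.061] rz(pos=cw) -3.14 alt -6.282 0.001 tilt [-3.e-04 -2.e-04 -1.e+00]
```

Request:
apply_moves([
  {"dx": 0.3,"dy": -0.1,"dz": 0,"rx": 0,"ry": 0,"rz": 0,"grip": 1},
  {"dx": 0.65,"dy": -0.2,"dz": 0,"rx": 0,"ry": 0,"rz": 0,"grip": 1},
  {"dx": 1,"dy": -0.25,"dz": 0,"rx": 0,"ry": 0,"rz": 0,"grip": 1},
  {"dx": 1,"dy": -0.25,"dz": 0,"rx": 0,"ry": 0,"rz": 0,"grip": 1},
])

```text
clock: 3.55
position: [0.4954, -0.1268, 0.2506]
eef_rot: [[0.023, -1.0, 0.001], [-1.0, -0.023, -0.002], [0.002, -0.001, -1.0]]
ft_force: [0.6, -0.4, -0.1]
grip_width: 1.001
grasp_force: 0.0
```

Request:
apply_moves([
  {"dx": 0.3,"dy": 0,"dz": 0,"rx": 0,"ry": 0,"rz": 0,"grip": 1},
  {"dx": 0.6,"dy": 0,"dz": 0,"rx": 0,"ry": 0,"rz": 0,"grip": 1},
  {"dx": 0.8,"dy": 0,"dz": 0,"rx": 0,"ry": 0,"rz": 0,"grip": 1},
  {"dx": 0.8,"dy": 0,"dz": 0,"rx": 0,"ry": 0,"rz": 0,"grip": 1},
  {"dx": 0.8,"dy": 0,"dz": 0,"rx": 0,"ry": 0,"rz": 0,"grip": 1},
])

```text
clock: 4.05
position: [0.4976, -0.2423, 0.2505]
eef_rot: [[0.027, -1.0, -0.0], [-1.0, -0.027, 0.001], [-0.001, 0.0, -1.0]]
ft_force: [-0.4, 0.2, -0.2]
grip_width: 1.003
grasp_force: 0.0
```

```bash
cat > look.py <<'E'
from h import *
import sys,pickle
c,s=wristcam();cv2.imwrite('pics/%s.png'%sys.argv[1],c['img'][:,:,::-1]);pickle.dump({k:c[k] for k in('K','R','t','img')},open('w_%s.pkl'%sys.argv[1],'wb'))
print(s['clock'],s['position'],-c['R'].T@c['t'])
for q in sys.argv[2:]:
    for b in env.cut_out('wrist',q)[:2]:
        m=b['pixels'];print(q,round(b['score'],2),np.round(b['extent']).tolist(),np.argwhere(m).mean(0)[::-1].round(1))
E
python3 look.py w1 sleeve regulator pin_top
```

```text
4.05 [ 0.49757568 -0.24229539  0.25048521] [ 0.50039348 -0.31763815  0.39273893]
sleeve 0.9 [280.0, 170.0, 112.0, 121.0] [333.5 226.5]
sleeve 0.58 [421.0, 414.0, 34.0, 42.0] [433.9 433.9]
regulator 0.86 [376.0, 345.0, 166.0, 135.0] [420.3 397.8]
regulator 0.71 [218.0, 107.0, 222.0, 214.0] [332.2 211.3]
pin_top 0.96 [272.0, 168.0, 120.0, 123.0] [333.3 226.6]
pin_top 0.77 [418.0, 415.0, 35.0, 42.0] [433.4 434.8]
```

View pics/w1.png

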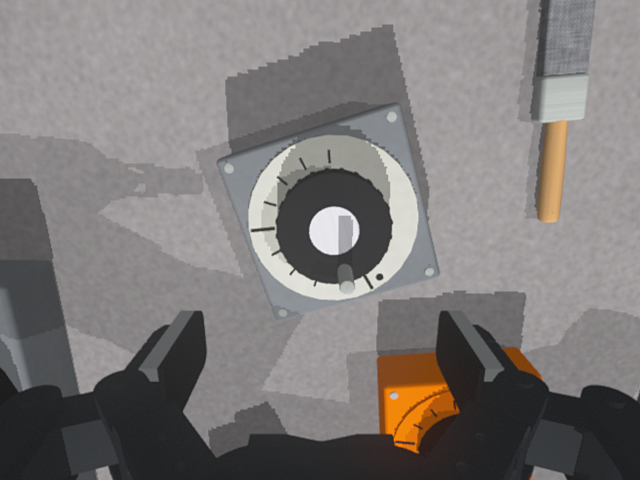

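The wrist view shows the grey regulator clearly: sleeve centre near (334,227), pin top near (347,288), tick 0 at (368,282) beside the dot at (379,277), long tick 5 at (262,230) and tick 7 at (282,181).

Run:
```python
from h import *
import pickle
c=pickle.load(open('w_w1.pkl','rb'))
P=lambda u,v,z:ray(c,(u,v),z)[:2]
corn=[P(*p,.057) for p in((219,160),(399,105),(438,275),(278,318))]
print('corners',np.round(corn,4).tolist(),np.mean(corn,0),[np.linalg.norm(corn[i]-corn[i-1]).round(3) for i in range(4)])
A=P(334,227,.086);print('sleeve',A)
t={0:(368,282),2:(315,283),3:(292,270),4:(275,252),5:(262,230),6:(270,204),7:(282,181),8:(305,165),9:(329,156)}
from scipy.optimize import least_squares
pts={k:P(*v,.06) for k,v in t.items()}
# centre & yaw: tick azimuths
C0=np.mean(corn,0)
def f(x):
    o=[]
    for k,p in pts.items():
        d=p-x[:2];a=x[2]+1.8-.4*k;r=.052 if k in(0,5) else .057
        o+=list((d-r*np.array([np.cos(a),np.sin(a)])))
    return o
r=least_squares(f,[*C0,.3]);print('fit',r.x,np.abs(r.fun).max())
C=r.x[:2]
pt=P(347,285,.122);print('pin',pt,np.linalg.norm(pt-C),'joint',1.8+r.x[2]-np.arctan2(*(pt-C)[::-1]))
g=c['img'][140:340,220:450,::-1];cv2.imwrite('pics/w1c.png',cv2.resize(g,None,fx=3,fy=3,interpolation=cv2.INTER_CUBIC))
```

```text
corners [[0.5839, -0.2801], [0.4376, -0.3273], [0.3896, -0.1818], [0.5357, -0.1343]] [ 0.48670397 -0.23086865] [np.float64(0.154), np.float64(0.154), np.float64(0.153), np.float64(0.154)]
sleeve [ 0.48726608 -0.23272039]
fit [ 0.48743454 -0.22689171  0.29799705] 0.009577021322447414
pin [ 0.47757019 -0.1983834 ] 0.03016669489411265 joint 0.194079000539511
```

View pics/w1c.png

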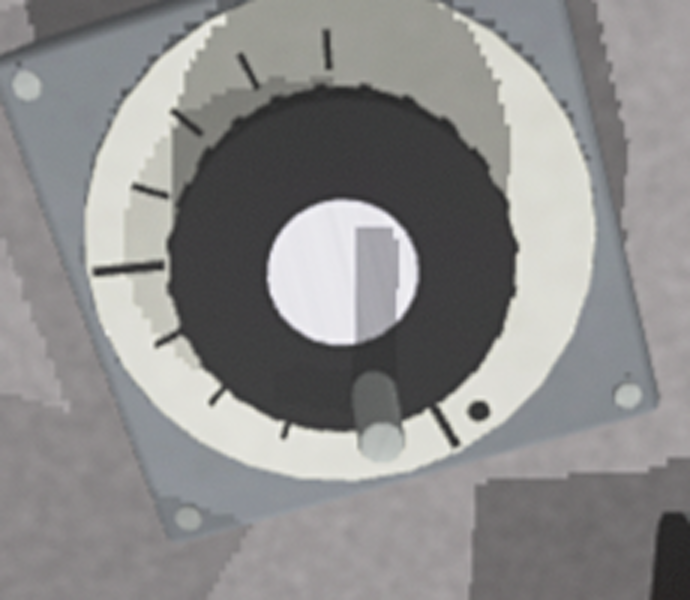

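Run:
```python
from h import *
plan([.477,-.1975,.15],3.43)
for i in range(1,9):
    t=.125*i;print(i,round(.035*(1-np.cos(t))/.15,3),round(-.035*np.sin(t)/.15,3),t/2)
```

```text
4.25 pos [ 0.4978 -0.2413  0.2509] yaz -3.112 q [-0.45  0.22 -0.13  1.23  0.   -2.05] F [-0.   0.  -0.3]
d [-0.296  0.13   0.673] rz(pos=cw) -3.271 alt -6.413 -0.13 tilt [-3.e-04 -1.e-04 -1.e+00]
1 0.002 -0.029 0.0625
2 0.007 -0.058 0.125
3 0.016 -0.085 0.1875
4 0.029 -0.112 0.25
5 0.044 -0.137 0.3125
6 0.063 -0.159 0.375
7 0.084 -0.179 0.4375
8 0.107 -0.196 0.5
```

Request:
apply_moves([
  {"dx": -0.15,"dy": 0.06,"dz": 0.2,"rx": 0,"ry": 0,"rz": -0.065,"grip": 0.45},
  {"dx": -0.296,"dy": 0.13,"dz": 0.45,"rx": 0,"ry": 0,"rz": -0.13,"grip": 0.45},
  {"dx": -0.296,"dy": 0.13,"dz": 0.673,"rx": 0,"ry": 0,"rz": -0.13,"grip": 0.45},
  {"dx": -0.296,"dy": 0.13,"dz": 0.673,"rx": 0,"ry": 0,"rz": -0.13,"grip": 0.45},
  {"dx": -0.296,"dy": 0.13,"dz": 0.673,"rx": 0,"ry": 0,"rz": -0.13,"grip": 0.45},
  {"dx": -0.296,"dy": 0.13,"dz": 0.673,"rx": 0,"ry": 0,"rz": -0.13,"grip": 0.45},
])

```text
clock: 4.85
position: [0.4786, -0.1994, 0.152]
eef_rot: [[0.284, -0.959, 0.003], [-0.959, -0.284, -0.001], [0.002, -0.003, -1.0]]
ft_force: [0.9, -0.0, 0.1]
grip_width: 0.447
grasp_force: 0.0
```

```bash
python3 -c "
from h import *
plan([.477,-.1975,.093],3.43-2*np.pi)"; python3 look.py w2
```

```text
4.85 pos [ 0.4786 -0.1994  0.152 ] yaz -2.854 q [-0.39  0.21 -0.37  0.99 -0.   -2.25] F [ 0.9 -0.   0.1]
d [-0.016  0.007  0.393] rz(pos=cw) -0.0 alt -3.142 3.141 tilt [ 0.0021 -0.0025 -1.    ]
4.85 [ 0.47856168 -0.19941848  0.15196138] [ 0.50037469 -0.27133901  0.294454  ]
```

View pics/w2.png

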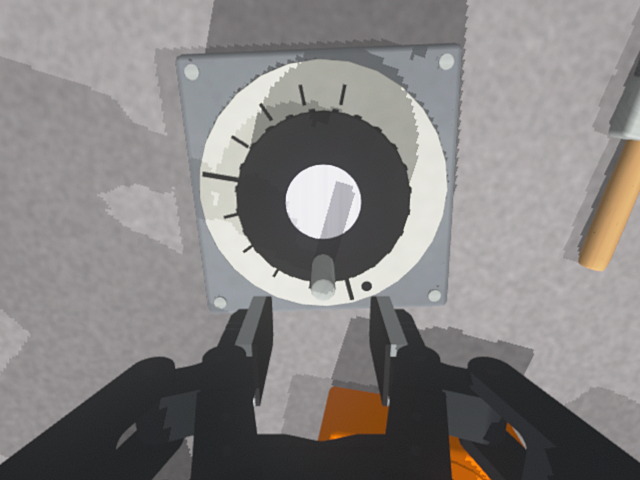

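The pin top at (322,288) lies midway between the fingers, whose inner faces are near 268 and 375. I'll descend and then narrow the gap.

Request:
apply_moves([
  {"dx": -0.01,"dy": 0,"dz": 0.13,"rx": 0,"ry": 0,"rz": 0,"grip": 0.45},
  {"dx": -0.01,"dy": 0,"dz": 0.26,"rx": 0,"ry": 0,"rz": 0,"grip": 0.45},
  {"dx": -0.01,"dy": 0,"dz": 0.38,"rx": 0,"ry": 0,"rz": 0,"grip": 0.45},
  {"dx": -0.01,"dy": 0,"dz": 0.38,"rx": 0,"ry": 0,"rz": 0,"grip": 0.45},
  {"dx": -0.01,"dy": 0,"dz": 0.38,"rx": 0,"ry": 0,"rz": 0,"grip": 0.21},
  {"dx": -0.01,"dy": 0,"dz": 0.38,"rx": 0,"ry": 0,"rz": 0,"grip": 0.21},
  {"dx": -0.01,"dy": 0,"dz": 0.38,"rx": 0,"ry": 0,"rz": 0,"grip": 0.21},
], squeeze=20)

```text
clock: 5.6
position: [0.4775, -0.198, 0.0942]
eef_rot: [[0.283, -0.959, 0.002], [-0.959, -0.283, -0.001], [0.001, -0.002, -1.0]]
ft_force: [0.4, 0.3, -0.3]
grip_width: 0.21
grasp_force: 0.0
```

```bash
python3 -c "
from h import *
import pickle
plan([.477,-.1975,.093],3.43-2*np.pi)
c=pickle.load(open('w_w2.pkl','rb'));print(ray(c,(322,288),.122), ray(c,(324,198),.086))"
```

```text
5.6 pos [ 0.4775 -0.198   0.0942] yaz -2.854 q [-0.39  0.26 -0.45  0.86  0.   -2.25] F [ 0.4  0.3 -0.3]
d [-0.004  0.002  0.008] rz(pos=cw) -0.001 alt -3.142 3.141 tilt [ 0.0014 -0.0018 -1.    ]
[ 0.47832533 -0.1973254   0.122     ] [ 0.48749663 -0.23213407  0.086     ]
```

Request:
apply_moves([
  {"dx": 0.002,"dy": -0.029,"dz": 0,"rx": 0,"ry": 0,"rz": 0.0625,"grip": 0.21},
  {"dx": 0.007,"dy": -0.058,"dz": 0,"rx": 0,"ry": 0,"rz": 0.125,"grip": 0.21},
  {"dx": 0.016,"dy": -0.085,"dz": 0,"rx": 0,"ry": 0,"rz": 0.1875,"grip": 0.21},
  {"dx": 0.029,"dy": -0.112,"dz": 0,"rx": 0,"ry": 0,"rz": 0.25,"grip": 0.21},
  {"dx": 0.044,"dy": -0.137,"dz": 0,"rx": 0,"ry": 0,"rz": 0.3125,"grip": 0.21},
  {"dx": 0.063,"dy": -0.159,"dz": 0,"rx": 0,"ry": 0,"rz": 0.375,"grip": 0.21},
  {"dx": 0.084,"dy": -0.179,"dz": 0,"rx": 0,"ry": 0,"rz": 0.4375,"grip": 0.21},
  {"dx": 0.107,"dy": -0.196,"dz": 0,"rx": 0,"ry": 0,"rz": 0.5,"grip": 0.21},
])

```text
clock: 6.4
position: [0.5096, -0.2047, 0.0936]
eef_rot: [[-0.658, -0.753, 0.001], [-0.753, 0.658, -0.0], [-0.0, -0.001, -1.0]]
ft_force: [-0.6, 0.0, 0.4]
grip_width: 0.212
grasp_force: 0.0
```

Request:
apply_moves([
  {"dx": 0.002,"dy": -0.029,"dz": 0,"rx": 0,"ry": 0,"rz": 0.0625,"grip": 0.21},
  {"dx": 0.007,"dy": -0.058,"dz": 0,"rx": 0,"ry": 0,"rz": 0.125,"grip": 0.21},
  {"dx": 0.016,"dy": -0.085,"dz": 0,"rx": 0,"ry": 0,"rz": 0.1875,"grip": 0.21},
  {"dx": 0.029,"dy": -0.112,"dz": 0,"rx": 0,"ry": 0,"rz": 0.25,"grip": 0.21},
  {"dx": 0.044,"dy": -0.137,"dz": 0,"rx": 0,"ry": 0,"rz": 0.3125,"grip": 0.21},
  {"dx": 0.063,"dy": -0.159,"dz": 0,"rx": 0,"ry": 0,"rz": 0.375,"grip": 0.21},
  {"dx": 0.084,"dy": -0.179,"dz": 0,"rx": 0,"ry": 0,"rz": 0.4375,"grip": 0.21},
  {"dx": 0.107,"dy": -0.196,"dz": 0,"rx": 0,"ry": 0,"rz": 0.5,"grip": 0.21},
])

```text
clock: 7.2
position: [0.5212, -0.2351, 0.0936]
eef_rot: [[-0.989, 0.146, 0.001], [0.146, 0.989, 0.002], [-0.0, 0.002, -1.0]]
ft_force: [-0.5, 2.8, 0.8]
grip_width: 0.212
grasp_force: 1.2
```

```bash
python3 -c "
from h import *
a=-.689;C=np.array([.487,-.2315])
s=env.read_state();p=s['position'][:2]-C;print(np.linalg.norm(p),np.arctan2(p[1],p[0]))
plan([*(C+.035*np.array([np.cos(a),np.sin(a)])),.094],.882)
for t in (.1,.2,.3,.4,.48,.55): print(t,round(.035*(1-np.cos(t))/.15,3),round(-.035*np.sin(t)/.15,3),t/2)"
```

```text
0.03435765812361542 -0.10521701457276415
7.2 pos [ 0.5212 -0.2351  0.0936] yaz 1.424 q [-0.42  0.35 -0.32  0.9   0.   -0.28] F [-0.5  2.8  0.8]
d [ 0.029 -0.13  -0.003] rz(pos=cw) 0.271 alt -2.87 3.413 tilt [-4.e-04  2.e-03 -1.e+00]
0.1 0.001 -0.023 0.05
0.2 0.005 -0.046 0.1
0.3 0.01 -0.069 0.15
0.4 0.018 -0.091 0.2
0.48 0.026 -0.108 0.24
0.55 0.034 -0.122 0.275
```

Request:
apply_moves([
  {"dx": 0.001,"dy": -0.023,"dz": 0,"rx": 0,"ry": 0,"rz": 0.05,"grip": 0.21},
  {"dx": 0.005,"dy": -0.046,"dz": 0,"rx": 0,"ry": 0,"rz": 0.1,"grip": 0.21},
  {"dx": 0.01,"dy": -0.069,"dz": 0,"rx": 0,"ry": 0,"rz": 0.15,"grip": 0.21},
  {"dx": 0.018,"dy": -0.091,"dz": 0,"rx": 0,"ry": 0,"rz": 0.2,"grip": 0.21},
  {"dx": 0.026,"dy": -0.108,"dz": 0,"rx": 0,"ry": 0,"rz": 0.24,"grip": 0.21},
  {"dx": 0.034,"dy": -0.122,"dz": 0,"rx": 0,"ry": 0,"rz": 0.275,"grip": 0.21},
  {"dx": 0.034,"dy": -0.122,"dz": 0,"rx": 0,"ry": 0,"rz": 0.275,"grip": 0.21},
  {"dx": 0.034,"dy": -0.122,"dz": 0,"rx": 0,"ry": 0,"rz": 0.275,"grip": 0.21},
])

```text
clock: 8.0
position: [0.5137, -0.2535, 0.0934]
eef_rot: [[-0.771, 0.637, 0.001], [0.637, 0.771, -0.0], [-0.001, 0.0, -1.0]]
ft_force: [0.4, 0.6, 0.4]
grip_width: 0.211
grasp_force: 0.0
```

```bash
python3 -c "
from h import *
a=-.689;C=np.array([.487,-.2315])
s=env.read_state();p=s['position'][:2]-C;print(np.linalg.norm(p),np.arctan2(p[1],p[0]))
plan([*(C+.035*np.array([np.cos(a),np.sin(a)])),.094],.882)"
```

```text
0.03455846177029283 -0.6897387854458763
8.0 pos [ 0.5137 -0.2535  0.0934] yaz 0.881 q [-0.46  0.35 -0.32  0.9   0.    0.23] F [0.4 0.6 0.4]
d [-0.003  0.    -0.004] rz(pos=cw) -0.001 alt -3.142 3.141 tilt [-8.e-04  3.e-04 -1.e+00]
```

Request:
apply_moves([
  {"dx": 0,"dy": 0,"dz": 0,"rx": 0,"ry": 0,"rz": 0,"grip": 0.45},
  {"dx": 0,"dy": 0,"dz": 0,"rx": 0,"ry": 0,"rz": 0,"grip": 0.45},
  {"dx": 0,"dy": 0,"dz": -0.15,"rx": 0,"ry": 0,"rz": 0,"grip": 0.45},
  {"dx": 0,"dy": 0,"dz": -0.4,"rx": 0,"ry": 0,"rz": 0,"grip": 0.45},
  {"dx": 0,"dy": 0,"dz": -0.7,"rx": 0,"ry": 0,"rz": 0,"grip": 0.45},
  {"dx": 0,"dy": 0,"dz": -1,"rx": 0,"ry": 0,"rz": 0,"grip": 0.45},
  {"dx": 0,"dy": 0,"dz": -1,"rx": 0,"ry": 0,"rz": 0,"grip": 0.45},
])

```text
clock: 8.7
position: [0.5166, -0.2548, 0.2498]
eef_rot: [[-0.77, 0.637, 0.01], [0.637, 0.771, -0.005], [-0.011, 0.002, -1.0]]
ft_force: [1.3, -0.3, -0.2]
grip_width: 0.452
grasp_force: 0.0
```

```bash
python3 look.py w3
```

```text
8.7 [ 0.51660295 -0.2548439   0.24977913] [ 0.45753234 -0.2052174   0.39130984]
```

View pics/w3.png

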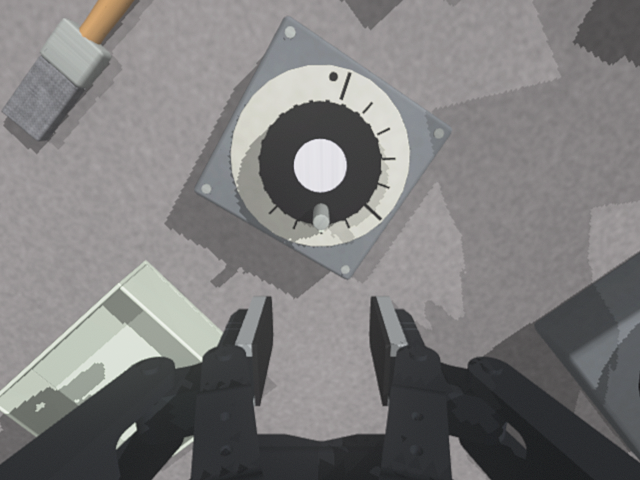

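The pin stands at (321,216), exactly two ticks past the long 5 tick at (373,212). Tick 6 is at (347,228), and 8 at (296,225) and 9 at (274,211) lie beyond, so the sleeve is at 7. Next is the knob.

Request:
apply_moves([
  {"dx": 0.2,"dy": 0.25,"dz": 0,"rx": 0,"ry": 0,"rz": 0,"grip": 0.6},
  {"dx": 0.4,"dy": 0.5,"dz": 0,"rx": 0,"ry": 0,"rz": 0,"grip": 0.6},
  {"dx": 0.6,"dy": 0.75,"dz": 0,"rx": 0,"ry": 0,"rz": 0,"grip": 0.6},
  {"dx": 0.78,"dy": 1,"dz": 0,"rx": 0,"ry": 0,"rz": 0,"grip": 0.6},
  {"dx": 0.78,"dy": 1,"dz": 0,"rx": 0,"ry": 0,"rz": 0,"grip": 0.6},
])

```text
clock: 9.25
position: [0.5182, -0.0583, 0.2416]
eef_rot: [[-0.774, 0.633, -0.002], [0.633, 0.774, 0.002], [0.003, 0.001, -1.0]]
ft_force: [0.2, -0.4, -1.6]
grip_width: 0.602
grasp_force: 0.0
```

Request:
apply_moves([
  {"dx": 0.2,"dy": 0.25,"dz": 0,"rx": 0,"ry": 0,"rz": 0,"grip": 0.6},
  {"dx": 0.4,"dy": 0.5,"dz": 0,"rx": 0,"ry": 0,"rz": 0,"grip": 0.6},
  {"dx": 0.6,"dy": 0.75,"dz": 0,"rx": 0,"ry": 0,"rz": 0,"grip": 0.6},
  {"dx": 0.7,"dy": 1,"dz": 0,"rx": 0,"ry": 0,"rz": 0,"grip": 0.6},
  {"dx": 0.7,"dy": 1,"dz": 0,"rx": 0,"ry": 0,"rz": 0,"grip": 0.6},
  {"dx": 0.7,"dy": 1,"dz": 0,"rx": 0,"ry": 0,"rz": 0,"grip": 0.6},
])

```text
clock: 9.85
position: [0.5333, 0.1193, 0.2416]
eef_rot: [[-0.771, 0.637, -0.002], [0.637, 0.771, -0.001], [0.001, -0.002, -1.0]]
ft_force: [-0.4, -0.2, 0.5]
grip_width: 0.6
grasp_force: 0.0
```

```bash
python3 look.py w4 start_knob switch_box
```

```text
9.85 [0.53328988 0.1193363  0.24156825] [0.47582479 0.16837676 0.38396574]
start_knob 0.86 [341.0, 197.0, 60.0, 57.0] [369.9 228.6]
switch_box 0.92 [298.0, 150.0, 140.0, 138.0] [365.5 218.7]
```

View pics/w4.png

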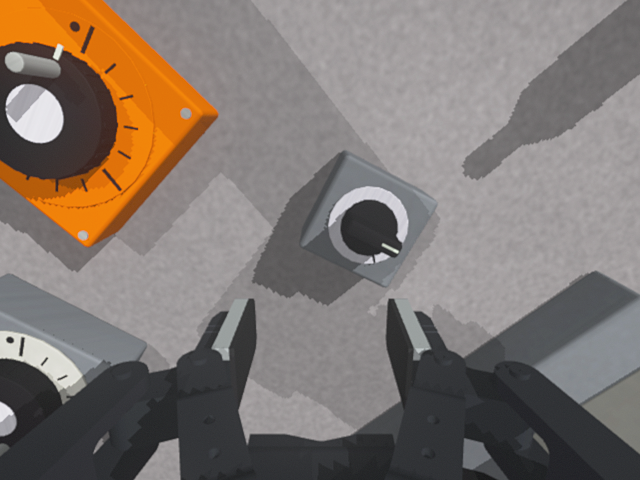

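Run:
```python
from h import *
import pickle
c=pickle.load(open('w_w4.pkl','rb'))
P=lambda u,v,z:ray(c,(u,v),z)[:2]
k=[P(*p,.057) for p in((346,151),(437,203),(387,287),(303,243))]
print(np.round(k,4).tolist(),np.mean(k,0),[np.linalg.norm(k[i]-k[i-1]).round(3) for i in range(4)],[np.arctan2(*(k[i]-k[i-1])[::-1]).round(3) for i in range(4)])
print('plate',P(369,225,.06))
g=c['img'][140:300,290:450,::-1].astype(float);g=np.clip(255*(g/255)**.5,0,255).astype('uint8')
cv2.imwrite('pics/w4c.png',cv2.resize(g,(600,600),interpolation=cv2.INTER_CUBIC))
```

```text
[[0.5083, 0.1671], [0.5902, 0.1993], [0.6249, 0.1212], [0.5456, 0.09]] [0.56724134 0.14441369] [np.float64(0.086), np.float64(0.088), np.float64(0.085), np.float64(0.085)] [np.float64(2.021), np.float64(0.375), np.float64(-1.153), np.float64(-2.766)]
plate [0.56823841 0.14401136]
```

View pics/w4c.png

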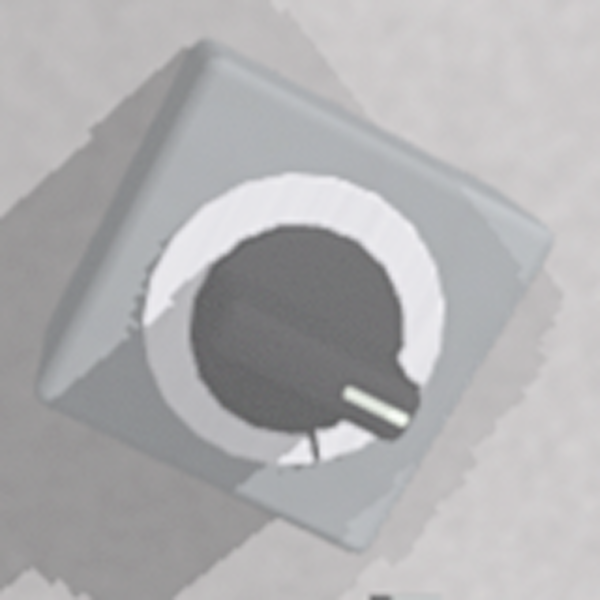

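The crop shows the wing running from upper left to its white-marked end at crop (380,408), parallel to the box edge. The stop mark lies clockwise of that end, at crop (315,445).

```bash
python3 -c "
from h import *
plan([.5675,.1443,.14],1.955)"
```

```text
10.0 pos [0.5333 0.1179 0.2423] yaz 0.878 q [ 0.22  0.21 -0.16  1.2  -0.    0.91] F [ 1.1  0.4 -0. ]
d [-0.063  0.282  0.682] rz(pos=cw) -0.539 alt -3.68 2.603 tilt [ 4.0e-04 -1.2e-03 -1.0e+00]
```

Request:
apply_moves([
  {"dx": -0.03,"dy": 0.1,"dz": 0.1,"rx": 0,"ry": 0,"rz": -0.07,"grip": 0.6},
  {"dx": -0.06,"dy": 0.2,"dz": 0.2,"rx": 0,"ry": 0,"rz": -0.14,"grip": 0.6},
  {"dx": -0.063,"dy": 0.282,"dz": 0.3,"rx": 0,"ry": 0,"rz": -0.21,"grip": 0.6},
  {"dx": -0.063,"dy": 0.282,"dz": 0.4,"rx": 0,"ry": 0,"rz": -0.28,"grip": 0.6},
  {"dx": -0.063,"dy": 0.282,"dz": 0.5,"rx": 0,"ry": 0,"rz": -0.35,"grip": 0.6},
  {"dx": -0.063,"dy": 0.282,"dz": 0.6,"rx": 0,"ry": 0,"rz": -0.42,"grip": 0.6},
  {"dx": -0.063,"dy": 0.282,"dz": 0.682,"rx": 0,"ry": 0,"rz": -0.49,"grip": 0.6},
  {"dx": -0.063,"dy": 0.282,"dz": 0.682,"rx": 0,"ry": 0,"rz": -0.54,"grip": 0.6},
])

```text
clock: 10.8
position: [0.5666, 0.1438, 0.1385]
eef_rot: [[-0.925, -0.381, -0.003], [-0.381, 0.925, -0.001], [0.004, 0.0, -1.0]]
ft_force: [-0.6, 0.1, 0.3]
grip_width: 0.598
grasp_force: 0.0
```

Request:
apply_moves([
  {"dx": 0,"dy": 0,"dz": 0,"rx": 0,"ry": 0,"rz": 0,"grip": 0.6},
])

```text
clock: 10.9
position: [0.5676, 0.1442, 0.14]
eef_rot: [[-0.926, -0.377, -0.001], [-0.377, 0.926, -0.0], [0.001, -0.0, -1.0]]
ft_force: [-0.8, 0.3, -0.5]
grip_width: 0.599
grasp_force: 0.0
```

```bash
python3 -c "
from h import *
plan([.5675,.1443,.074],1.955)"; python3 look.py w5 start_knob
```

```text
10.9 pos [0.5676 0.1442 0.14  ] yaz 1.957 q [ 0.25  0.34 -0.23  1.01 -0.   -0.14] F [-0.8  0.3 -0.5]
d [-0.     0.001  0.44 ] rz(pos=cw) 0.001 alt -3.141 3.143 tilt [ 0.0012 -0.     -1.    ]
10.9 [0.56759831 0.14421833 0.14003812] [0.49825    0.11632921 0.28246606]
start_knob 0.82 [275.0, 212.0, 81.0, 102.0] [316.2 256.4]
```

View pics/w5.png

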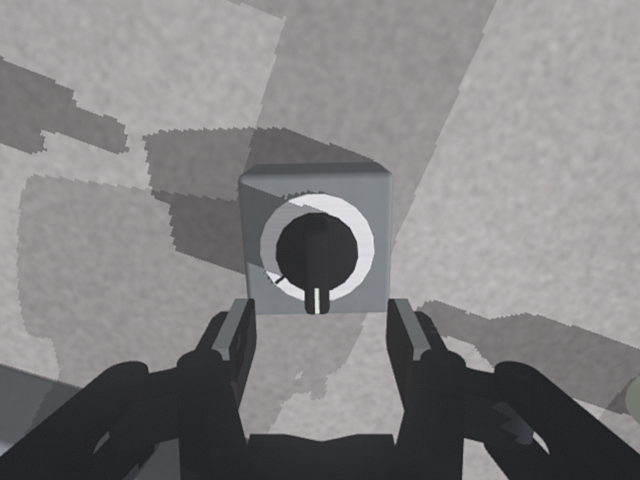

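The wing is aligned between the fingers: its marked end is at (317,300) against a finger centre of about 321. I'll descend with a 1.3 mm shift and grip.

Request:
apply_moves([
  {"dx": 0,"dy": -0.009,"dz": 0.15,"rx": 0,"ry": 0,"rz": 0,"grip": 0.5},
  {"dx": 0,"dy": -0.009,"dz": 0.3,"rx": 0,"ry": 0,"rz": 0,"grip": 0.5},
  {"dx": 0,"dy": -0.009,"dz": 0.44,"rx": 0,"ry": 0,"rz": 0,"grip": 0.5},
  {"dx": 0,"dy": -0.009,"dz": 0.44,"rx": 0,"ry": 0,"rz": 0,"grip": 0.5},
  {"dx": 0,"dy": -0.009,"dz": 0.44,"rx": 0,"ry": 0,"rz": 0,"grip": 0},
  {"dx": 0,"dy": -0.009,"dz": 0.44,"rx": 0,"ry": 0,"rz": 0,"grip": 0},
  {"dx": 0,"dy": -0.009,"dz": 0.44,"rx": 0,"ry": 0,"rz": 0,"grip": 0},
  {"dx": 0,"dy": -0.009,"dz": 0.44,"rx": 0,"ry": 0,"rz": 0,"grip": 0},
], squeeze=40)

```text
clock: 11.8
position: [0.5701, 0.1429, 0.0762]
eef_rot: [[-0.926, -0.377, 0.003], [-0.377, 0.926, -0.003], [-0.002, -0.004, -1.0]]
ft_force: [0.7, -7.0, -0.3]
grip_width: 0.145
grasp_force: 41.2
```

Request:
apply_moves([
  {"dx": 0,"dy": 0,"dz": 0,"rx": 0,"ry": 0,"rz": 0,"grip": 0},
  {"dx": 0,"dy": 0,"dz": 0,"rx": 0,"ry": 0,"rz": 0,"grip": 0},
])

```text
clock: 12.0
position: [0.5702, 0.1429, 0.0763]
eef_rot: [[-0.926, -0.377, 0.004], [-0.377, 0.926, -0.003], [-0.002, -0.004, -1.0]]
ft_force: [1.9, -6.6, 0.8]
grip_width: 0.143
grasp_force: 41.2
```

Request:
apply_moves([
  {"dx": 0,"dy": 0,"dz": 0,"rx": 0,"ry": 0,"rz": 0.065,"grip": 0},
  {"dx": 0,"dy": 0,"dz": 0,"rx": 0,"ry": 0,"rz": 0.13,"grip": 0},
  {"dx": 0,"dy": 0,"dz": 0,"rx": 0,"ry": 0,"rz": 0.195,"grip": 0},
  {"dx": 0,"dy": 0,"dz": 0,"rx": 0,"ry": 0,"rz": 0.26,"grip": 0},
  {"dx": 0,"dy": 0,"dz": 0,"rx": 0,"ry": 0,"rz": 0.32,"grip": 0},
  {"dx": 0,"dy": 0,"dz": 0,"rx": 0,"ry": 0,"rz": 0.375,"grip": 0},
  {"dx": 0,"dy": 0,"dz": 0,"rx": 0,"ry": 0,"rz": 0.42,"grip": 0},
  {"dx": 0,"dy": 0,"dz": 0,"rx": 0,"ry": 0,"rz": 0.445,"grip": 0},
])

```text
clock: 12.8
position: [0.5702, 0.1409, 0.0762]
eef_rot: [[-0.874, 0.486, 0.004], [0.486, 0.874, -0.007], [-0.007, -0.005, -1.0]]
ft_force: [2.5, -12.5, 1.8]
grip_width: 0.143
grasp_force: 42.4
```

Request:
apply_moves([
  {"dx": 0,"dy": 0,"dz": 0,"rx": 0,"ry": 0,"rz": 0.005,"grip": 0},
  {"dx": 0,"dy": 0,"dz": 0,"rx": 0,"ry": 0,"rz": 0.005,"grip": 0},
])

```text
clock: 13.0
position: [0.5702, 0.141, 0.0763]
eef_rot: [[-0.871, 0.491, 0.004], [0.491, 0.871, -0.007], [-0.007, -0.005, -1.0]]
ft_force: [1.2, -11.9, 2.2]
grip_width: 0.145
grasp_force: 43.7
```

```bash
python3 -c "
from h import *
plan([.5675,.1443,.074],1.055);print(env.read_state()['torque'])"; python3 look.py w6 start_knob
```

```text
13.0 pos [0.5702 0.141  0.0763] yaz 1.058 q [ 0.25  0.39 -0.3   0.87 -0.01  0.76] F [  1.2 -11.9   2.2]
d [0.026 0.011 0.015] rz(pos=cw) 0.001 alt -3.14 3.143 tilt [-0.0069 -0.0046 -1.    ]
[-2.56816924 -0.33733049  0.65312436]
13.0 [0.57016648 0.14097008 0.07625954] [0.50430442 0.17986477 0.21806659]
start_knob 0.95 [264.0, 242.0, 113.0, 152.0] [319.9 302.4]
```

Request:
apply_moves([
  {"dx": 0,"dy": 0,"dz": 0,"rx": 0,"ry": 0,"rz": 0.015,"grip": 0},
  {"dx": 0,"dy": 0,"dz": 0,"rx": 0,"ry": 0,"rz": 0.015,"grip": 0},
])

```text
clock: 13.3
position: [0.5702, 0.141, 0.0763]
eef_rot: [[-0.856, 0.516, 0.004], [0.516, 0.856, -0.008], [-0.007, -0.005, -1.0]]
ft_force: [1.1, -13.2, 1.7]
grip_width: 0.141
grasp_force: 55.5
```

```bash
python3 -c "
from h import *
plan([.5675,.1443,.074],1.055);print(env.read_state()['torque'])"
```

```text
13.3 pos [0.5702 0.141  0.0763] yaz 1.028 q [ 0.25  0.39 -0.3   0.87 -0.01  0.79] F [  1.1 -13.2   1.7]
d [0.027 0.01  0.015] rz(pos=cw) -0.013 alt -3.155 3.128 tilt [-0.0073 -0.0045 -1.    ]
[-2.60535089 -0.31023417  1.26544985]
```

The torque rose steeply, from 0.65 to 1.27 N m, for 0.03 rad of extra turn, so the knob is at its stop. I'll release it.

Request:
apply_moves([
  {"dx": 0,"dy": 0,"dz": 0,"rx": 0,"ry": 0,"rz": -0.015,"grip": 0.9},
  {"dx": 0,"dy": 0,"dz": 0,"rx": 0,"ry": 0,"rz": -0.015,"grip": 0.9},
  {"dx": 0,"dy": 0,"dz": 0,"rx": 0,"ry": 0,"rz": -0.015,"grip": 0.9},
  {"dx": 0,"dy": 0,"dz": 0,"rx": 0,"ry": 0,"rz": -0.015,"grip": 0.9},
  {"dx": 0,"dy": 0,"dz": 0,"rx": 0,"ry": 0,"rz": -0.015,"grip": 0.9},
  {"dx": 0,"dy": 0,"dz": 0,"rx": 0,"ry": 0,"rz": -0.015,"grip": 0.9},
])

```text
clock: 13.9
position: [0.5683, 0.145, 0.0746]
eef_rot: [[-0.872, 0.49, -0.0], [0.49, 0.872, 0.0], [0.0, 0.0, -1.0]]
ft_force: [0.5, -0.7, -0.3]
grip_width: 0.902
grasp_force: 0.0
```

Request:
apply_moves([
  {"dx": 0,"dy": 0,"dz": -0.2,"rx": 0,"ry": 0,"rz": 0,"grip": 0.9},
  {"dx": 0,"dy": 0,"dz": -0.5,"rx": 0,"ry": 0,"rz": 0,"grip": 0.9},
  {"dx": 0,"dy": 0,"dz": -0.8,"rx": 0,"ry": 0,"rz": 0,"grip": 0.9},
  {"dx": 0,"dy": 0,"dz": -1,"rx": 0,"ry": 0,"rz": 0,"grip": 0.9},
  {"dx": 0,"dy": 0,"dz": -1,"rx": 0,"ry": 0,"rz": 0,"grip": 0.9},
  {"dx": 0,"dy": 0,"dz": -1,"rx": 0,"ry": 0,"rz": 0,"grip": 0.9},
])

```text
clock: 14.5
position: [0.5688, 0.1449, 0.225]
eef_rot: [[-0.872, 0.49, 0.001], [0.49, 0.872, 0.0], [-0.001, 0.001, -1.0]]
ft_force: [0.2, -0.3, -0.6]
grip_width: 0.9
grasp_force: 0.0
```

Run:
```python
from h import *
c,s=wristcam();print(s['clock'],s['position'],s['ft_force'])
# final check: knob crop from wrist + regulator crop from scene, compared with pre-twist
C=c['R']@np.array([.5675,.1443,.09])+c['t'];u=(c['K']@C/C[2])[:2].astype(int)
g=c['img'][max(0,u[1]-75):u[1]+75,u[0]-100:u[0]+100,::-1]
g=(255*(g/255.)**.5).astype('uint8')
sc=env.read_camera('scene')['img'][230:310,200:300,::-1]
cv2.imwrite('pics/fin.png',np.hstack([cv2.resize(g,(400,300)),cv2.resize(sc,(375,300),interpolation=cv2.INTER_CUBIC)]))
```

```text
14.5 [0.56881815 0.14490767 0.2250072 ] [ 0.17390028 -0.33999283 -0.63431069]
```

View pics/fin.png

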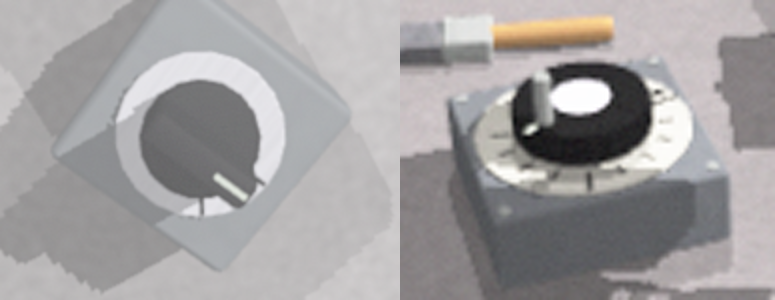

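That was my eleventh picture, one over the limit, so I'll check the knob's rest angle numerically instead.

Run:
```python
from h import *
import pickle
def wing(c):
    pr=lambda X:(lambda v:(c['K']@v/v[2])[:2])(c['R']@np.array(X)+c['t'])
    g=cv2.cvtColor(c['img'],cv2.COLOR_RGB2GRAY)
    # sample brightness of top line (z=.099) over azimuth, r 12..21 mm
    best=[]
    for a in np.arange(-1.2,1.0,.01):
        v=[]
        for r in np.arange(.012,.021,.001):
            u=pr([.5675+r*np.cos(a),.1443+r*np.sin(a),.099]);v.append(cv2.getRectSubPix(g,(1,1),tuple(map(float,u)))[0,0])
            u=pr([.5675+r*np.cos(a+.25),.1443+r*np.sin(a+.25),.099]);w=cv2.getRectSubPix(g,(1,1),tuple(map(float,u)))[0,0]
            u=pr([.5675+r*np.cos(a-.25),.1443+r*np.sin(a-.25),.099]);w2=cv2.getRectSubPix(g,(1,1),tuple(map(float,u)))[0,0]
            v[-1]=float(v[-1])-max(float(w),float(w2))
        best.append((np.mean(v),a))
    return sorted(best)[-3:]
for n in('w4','w5','w6'):print(n,wing(pickle.load(open(f'w_{n}.pkl','rb'))))
c,s=wristcam();print('now',wing(c),s['clock'])
```

```text
w4 [(np.float64(155.22222222222223), np.float64(0.28000000000000136)), (np.float64(155.88888888888889), np.float64(0.3000000000000014)), (np.float64(157.33333333333334), np.float64(0.29000000000000137))]
w5 [(np.float64(162.88888888888889), np.float64(0.26000000000000134)), (np.float64(162.88888888888889), np.float64(0.28000000000000136)), (np.float64(164.33333333333334), np.float64(0.27000000000000135))]
w6 [(np.float64(103.22222222222223), np.float64(-0.5499999999999994)), (np.float64(104.11111111111111), np.float64(-0.5399999999999994)), (np.float64(105.33333333333333), np.float64(-0.5299999999999994))]
now [(np.float64(138.88888888888889), np.float64(0.3100000000000014)), (np.float64(142.55555555555554), np.float64(0.29000000000000137)), (np.float64(142.77777777777777), np.float64(0.3000000000000014))] 14.6
```

```bash
python3 -c "
from h import *
print(env.hand_in())"
```

```text
the job is handed in; nothing more can be done
None
```

The job is handed in, though the hand-in returned no verdict: the sleeve is clicked in at 7, the start knob was twisted to its stop and sprang back, and I viewed 11 pictures, one over the limit of 10.

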